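# Line up the break-room tumblers by height

### The job

Set out the coffee corner: stand the four tumblers upright in order of height, one centred on each coaster, with the shortest next to the coffee jug and the tallest at the far end of the row. The orange tumbler is nested in the blue one and has to be lifted out. Do not tip any tumbler over, and leave the sauce bottle where it stands.

Things in the scene. Friction and masses are not known exactly. Their poses are not given: they have to be found in the camera images.
- tumbler_yellow: Yellow tumbler, 60 mm tall, 62 mm across the rim, 50 mm across the foot, 35 to 130 g; rigid plastic, open top, slight taper, wall 2.5 mm, floor 4 mm; origin at the centre of its underside. Stands alone on the table, 14 cm or more from the other tumblers and the sauce bottle.
- tumbler_blue: Blue tumbler, 80 mm tall, 66 mm across the rim, 50 mm across the foot, 35 to 130 g; rigid plastic, open top, slight taper, wall 2.5 mm, floor 4 mm; origin at the centre of its underside. Stands on the table, 14 cm or more from other things; at the start the orange one is nested in it with 2.5 mm play at the foot, 7 mm at the rim.
- tumbler_green: Green tumbler, 100 mm tall, 62 mm across the rim, 46 mm across the foot, 35 to 130 g; rigid plastic, open top, slight taper, wall 2.5 mm, floor 4 mm; origin at the centre of its underside. Stands alone on the table, 14 cm or more from the other tumblers and the sauce bottle.
- tumbler_orange: Orange tumbler, 120 mm tall, 52 mm across the rim, 40 mm across the foot, 35 to 130 g; rigid plastic, open top, slight taper, wall 2.5 mm, floor 4 mm; origin at the centre of its underside. At the start it stands in the blue one, on its floor 4 mm up, the top 44 mm showing above the blue rim; pulled straight up it comes free.
- coaster_cork: Fixed round coaster, cork, 86 mm across, 5 mm thick, on a 3 mm dark wooden runner; origin at the centre of its underside (its top is 8 mm above the table). The four coasters lie in a row about 105 mm apart across the robot's front, turned up to 0.12 rad; which colour lies where is shuffled and has no meaning for the order.
- coaster_black: Fixed round coaster, black, 86 mm across, 5 mm thick, on a 3 mm dark wooden runner; origin at the centre of its underside (its top is 8 mm above the table). The four coasters lie in a row about 105 mm apart across the robot's front, turned up to 0.12 rad; which colour lies where is shuffled and has no meaning for the order.
- coaster_white: Fixed round coaster, white, 86 mm across, 5 mm thick, on a 3 mm dark wooden runner; origin at the centre of its underside (its top is 8 mm above the table). The four coasters lie in a row about 105 mm apart across the robot's front, turned up to 0.12 rad; which colour lies where is shuffled and has no meaning for the order.
- coaster_terracotta: Fixed round coaster, terracotta, 86 mm across, 5 mm thick, on a 3 mm dark wooden runner; origin at the centre of its underside (its top is 8 mm above the table). The four coasters lie in a row about 105 mm apart across the robot's front, turned up to 0.12 rad; which colour lies where is shuffled and has no meaning for the order.
- jug: Fixed steel coffee jug, black lid and handle, 120 mm across, 222 mm tall; origin at the centre of its underside. Stands at one end of the row of coasters, left or right, about 158 mm from the nearest coaster's centre; its y axis runs along the row. A fixed red biscuit tin, 120 mm across, 91 mm tall, stands likewise at the other end.
- sauce: Loose red sauce bottle, paper band, white cap, 55 mm across, 165 mm tall, 0.35 kg, standing among the tumblers; origin at the centre of its underside. To be left alone.

How it is judged:
At the end, for the whole second after the job is handed in: Counting from the coffee jug, the yellow, blue, green and orange tumblers stand in the first to fourth place of the row, each within 15 mm of the centre of the coaster there, standing on it upright (within 0.1 rad), released and at rest (((y of tumbler_yellow in the frame of jug between 0.1175 and 0.1975 m and y of tumbler_blue in the frame of jug between 0.2225 and 0.3025 m and y of tumbler_green in the frame of jug between 0.3275 and 0.4075 m and y of tumbler_orange in the frame of jug between 0.4325 and 0.5125 m) or (y of tumbler_yellow in the frame of jug between -0.1975 and -0.1175 m and y of tumbler_blue in the frame of jug between -0.3025 and -0.2225 m and y of tumbler_green in the frame of jug between -0.4075 and -0.3275 m and y of tumbler_orange in the frame of jug between -0.5125 and -0.4325 m)) and (horizontal distance between tumbler_yellow and coaster_cork below 0.015 m or horizontal distance between tumbler_yellow and coaster_black below 0.015 m or horizontal distance between tumbler_yellow and coaster_white below 0.015 m or horizontal distance between tumbler_yellow and coaster_terracotta below 0.015 m) and height (world z) of tumbler_yellow between 0.004 and 0.012 m and angle between each of tumbler_yellow, tumbler_blue, tumbler_green, tumbler_orange's own z axis and vertical below 0.1 rad and linear speed of each of tumbler_yellow, tumbler_blue, tumbler_green, tumbler_orange below 0.02 m/s and angular speed of each of tumbler_yellow, tumbler_blue, tumbler_green, tumbler_orange below 0.2 rad/s and (horizontal distance between tumbler_blue and coaster_cork below 0.015 m or horizontal distance between tumbler_blue and coaster_black below 0.015 m or horizontal distance between tumbler_blue and coaster_white below 0.015 m or horizontal distance between tumbler_blue and coaster_terracotta below 0.015 m) and height (world z) of tumbler_blue between 0.004 and 0.012 m and (horizontal distance between tumbler_green and coaster_cork below 0.015 m or horizontal distance between tumbler_green and coaster_black below 0.015 m or horizontal distance between tumbler_green and coaster_white below 0.015 m or horizontal distance between tumbler_green and coaster_terracotta below 0.015 m) and height (world z) of tumbler_green between 0.004 and 0.012 m and (horizontal distance between tumbler_orange and coaster_cork below 0.015 m or horizontal distance between tumbler_orange and coaster_black below 0.015 m or horizontal distance between tumbler_orange and coaster_white below 0.015 m or horizontal distance between tumbler_orange and coaster_terracotta below 0.015 m) and height (world z) of tumbler_orange between 0.004 and 0.012 m); the robot touches nothing.
It fails at once if the yellow tumbler is tipped over (angle between tumbler_yellow's own z axis and vertical above 0.7 rad).
It fails at once if the blue tumbler is tipped over (angle between tumbler_blue's own z axis and vertical above 0.7 rad).
It fails at once if the green tumbler is tipped over (angle between tumbler_green's own z axis and vertical above 0.7 rad).
It fails at once if the orange tumbler is tipped over (angle between tumbler_orange's own z axis and vertical above 0.7 rad).
It fails at once if the sauce bottle is shifted by more than 30 mm or knocked over (distance of sauce from where it was at the start of the episode above 0.03 m or angle between sauce's own z axis and vertical above 0.4 rad).
It also fails if it takes over 122 s, if anything falls off the work surface, if the arm or the gripper's body presses on something with over 40 N, if the wrist force passes 120 N, or if a joint passes its speed limit or range.

### The arm

A 7-joint arm with a two-finger parallel gripper is mounted at the origin on the work surface. World frame = base frame: x ahead of the robot, y to its left, z up, the work surface at z = 0. Lengths are in m, angles in rad, forces in N, time in s.
With the tool pointing down it reaches from about 0.425 to 1.025 m from the base axis. Payload 9.4 kg.
Tool frame: the origin (TCP) lies on the centre line of the jaws, within the pads' length; the fingertips stand 14 mm ahead of it and the grasp point (between the pads) lies 5 mm behind it (robot.finger_overhang is the distance from the TCP to the fingertips, in m); z points along the fingers, y is the line along which they close (so a half turn about z gives the same grasp; the last joint's range is limited). The gripper opens to 93 mm and grips with 3 to 60 N. Pads are 15 mm wide; open, the fingers measure 128 mm over their backs; the gripper's body (75 mm by 188 mm) begins 65 mm behind the grasp point.
Start: joints at [-1.305, 0.599, -0.003, 1.599, 0.002, 0.943, -0.08], TCP at [0.244, 0.683, 0.233] pointing down, gripper open.
Joint ranges: [-2.57, 2.57], [-0.35, 1.97], [-1.29, 1.29], [0.11, 2.56], [-1.05, 4.19], [0.11, 1.86], [-2.63, 2.63]. Speed limits (rad/s): [2.22, 2.22, 3.01, 3.01, 3.14, 3.14, 3.14].

### API

Orientations are given as a rotation vector (axis times angle).
In Python, from bench import robot gives the robot as it stands.
- The arm moves only by the tool carry_out, never from a script. Its argument "rows" is one flat list of numbers, 7 for each row, row after row: the turn, a rotation vector about the tool's x, y, z scaled (see below), then the shift along the tool's x, y, z scaled (see below), then the closure, from 0 (fully open) to 1 (shut). A call has exactly 5 rows; each row is the pose to reach, as a shift and turn from the pose commanded when the call began, along the tool's axes at that moment; what a row does not reach only later rows make up. The controller multiplies each number of a shift by 0.2 m and each number of a turn by 120 degrees. A row lasts 1/12 s, in which the tool goes at most 41.7 mm and 7.16 degrees, less where a joint would pass 70% of its speed; a pose out of reach is approached as far as the arm can. A call with a number of a shift or a turn outside -1 to 1 is refused whole. A call with a gripper value outside its range is refused whole. The fingers move at their own pace and stop on an object; "squeeze" is the grip in N (left out, the last holds). Time passes only in rows, so rows that repeat a pose let the fingers close, or fill a call up. It gives the time, the measured TCP pose, the force, the opening and the grip force at its end, in the units of the state.
- robot.get_obs(): the state, without advancing time (a new reading comes with each control period).
- robot.grab_frame(name): name is "scene" or "top" or "wrist"; returns a dict with "frame" (480x640x3 uint8, red, green, blue), "fov_y" (degrees; the focal length in pixels is half the picture's height over the tangent of half this angle, whatever the lens; pixels are square), "cx", "cy" (the principal point, pixels), "k1" (the pictures are not rectified: a ray, as slopes to the right and down, at radius r is drawn at 1 + k1 r^2 times it, then the intrinsics apply), "rvec" (rotation vector, rad) and "tvec" (3), from world to camera coordinates, as OpenCV has them. Camera axes: x right, y down, z forward; pixel columns grow to the right and rows downward; lengths in m; the calibration is good to about 2 mm. A picture is of the moment at which its call begins. There is no depth.
- robot.hand_in(): hands the job in; it is judged then, once.
The state is a dict: "time": time; "joint_positions": joint angles; "qvel": joint speeds; "joint_efforts": joint torques, N m; "tcp_pos": TCP position; "tcp_rot": TCP orientation; "contact_force": force on the tool from outside, world axes, zero at the start; "torque": the same for the moment, N m; "finger_gap": opening from 0.0 (shut) to 1.0 (fully open); "grasp_force": force on a finger pad.
Only numpy, scipy, OpenCV 4.12 (cv2) and the standard library are available. Lean on these libraries where they do the work, as an engineer would, in place of code of your own. Each camera call takes 0.05 s, during which the arm holds its last target. There are 200 camera calls.

## Working session

There is one attempt and no reset: what is moved stays moved. The work goes in short steps, Python scripts to look and compute and a tool call to move; the robot and the scene stay as the last step left them, time stands still between calls to the robot, and variables do not carry over. Pictures are saved under pics/ and viewed, at most 14 in all, crops included, and the job is handed in when it is done.

Besides the shell and the picture viewer there is one more tool, called after ">>>" as a command line: name --argument value ..., lists and objects as JSON in quotes. carry_out: Moves the arm, as the interface text tells. Shifts and turns lie within -1 to 1; 1 stands for 0.2 m of shift or 120 degrees of turn. Its arguments: {"type":"object","properties":{"rows":{"type":"array"},"squeeze":{"type":"number"}},"required":["rows"]}

```bash
mkdir -p pics; python3 - <<'E'
from bench import robot
import cv2,pickle
o=robot.get_obs();print({k:o[k] for k in('time','tcp_pos','tcp_rot','finger_gap')})
for n in('scene','top'):
    f=robot.grab_frame(n);pickle.dump(f,open(n+'.pkl','wb'));cv2.imwrite(f'pics/{n}0.png',f['frame'][:,:,::-1]);print(n,{k:f[k] for k in f if k!='frame'})
E
```

```text
{'time': 0.0, 'tcp_pos': array([0.24353927, 0.68238514, 0.23180801]), 'tcp_rot': array([-5.35731314e-01, -3.09544077e+00,  2.33695600e-03]), 'finger_gap': 1.0038035986635323}
scene {'fov_y': 43.282532125283026, 'cx': 321.8500391107447, 'cy': 248.1849677606848, 'k1': 0.04739764403159346, 'rvec': array([ 2.07229062,  0.55033044, -0.29011173]), 'tvec': array([-0.48052867, -0.09503367,  1.50050424])}
top {'fov_y': 54.84137008389495, 'cx': 319.3616710247034, 'cy': 244.2273170586116, 'k1': -0.006438237265956628, 'rvec': array([ 2.21215665, -2.21571139,  0.08958592]), 'tvec': array([0.00570056, 0.52575856, 0.84339878])}
```

View pics/top0.png

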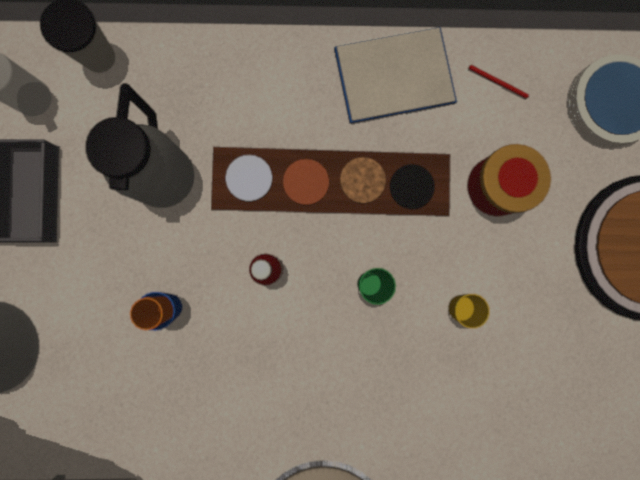

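View pics/scene0.png

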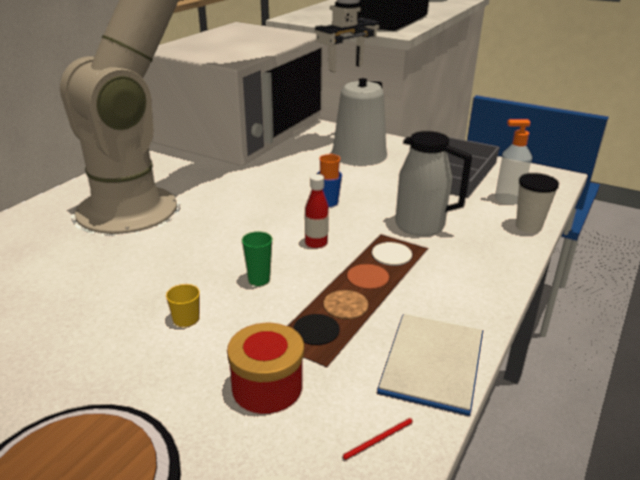

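The top view shows the jug at the left end (about 155,165). The row runs white (248,178), terracotta (306,182), cork (363,180), black (412,187), then the tin. The tumblers are orange in blue (155,310), green (377,286) and yellow (468,310). The sauce bottle is at (265,269). I'll enlarge for measuring.

```bash
cat > h.py <<'E'
import numpy as np,cv2,pickle
from scipy.spatial.transform import Rotation as R
def K(f):
    h=240/np.tan(np.radians(f['fov_y']/2));return np.array([[h,0,f['cx']],[0,h,f['cy']],[0,0,1]]),np.array([f['k1'],0,0,0.])
def toworld(f,px,z):
    k,d=K(f);n=cv2.undistortPoints(np.array(px,float).reshape(-1,1,2),k,d)[:,0]
    r=np.c_[n,np.ones(len(n))];M=cv2.Rodrigues(f['rvec'])[0]
    c=-M.T@f['tvec'];r=r@M;return c+r*((z-c[2])/r[:,2])[:,None]
def topix(f,P):
    k,d=K(f);return cv2.projectPoints(np.array(P,float).reshape(-1,1,3),f['rvec'],f['tvec'],k,d)[0][:,0]
def circ(f,x,y,z,r,n=48):
    a=np.linspace(0,2*np.pi,n);return topix(f,np.c_[x+r*np.cos(a),y+r*np.sin(a),a*0+z])
def overlay(f,circs,box,s,name):
    im=cv2.resize(f['frame'][box[1]:box[3],box[0]:box[2],::-1],None,fx=s,fy=s,interpolation=cv2.INTER_CUBIC)
    for c in circs:
        p=(circ(f,*c)-box[:2]+.5)*s-.5
        cv2.polylines(im,[np.int32(np.round(p*8))],True,(255,0,255),1,cv2.LINE_AA,3)
    cv2.imwrite(name,im);return im
E
python3 - <<'E'
from h import *
f=pickle.load(open('top.pkl','rb'))
a=overlay(f,[],(205,140,455,220),3,'pics/a.png')
b=[overlay(f,[],bx,4,'pics/b.png') for bx in((120,280,185,335),(347,260,402,315),(442,285,497,340))]
b=np.hstack(b);b=np.pad(b,((0,0),(0,max(0,750-b.shape[1])),(0,0)));a=np.pad(a,((0,0),(0,b.shape[1]-750),(0,0)))
cv2.imwrite('pics/ab.png',np.vstack([a,b]));print(a.shape,b.shape)
E
```

```text
(240, 750, 3) (220, 750, 3)
```

View pics/ab.png

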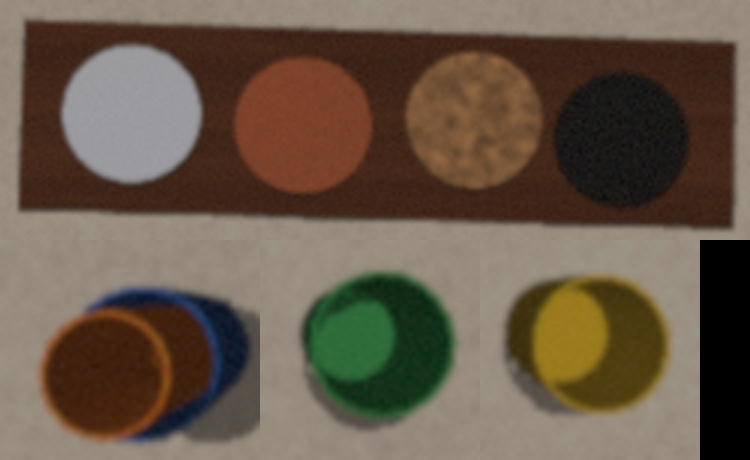

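In the crop, coaster centres are at (132,114), (303,125), (474,120) and (622,140). Rim centres are orange (106,374), green (381,345) and yellow (601,343). I'll convert these and check the circles by overlay.

```bash
python3 - <<'E'
from h import *
f=pickle.load(open('top.pkl','rb'))
C=np.array([(132,114),(303,125),(474,120),(622,140)])/3+[204.67,139.67]
c=toworld(f,C,.008)
o=toworld(f,[(146.1,313.2)],.124)[0];g=toworld(f,[(376.9,285.9)],.1)[0];y=toworld(f,[(471.9,310.5)],.06)[0]
s=toworld(f,[(262,269)],.165)[0]
print(c.round(4),o,g,y,s,sep='\n'); print(np.linalg.norm(np.diff(c,axis=0),axis=1))
L=[(*p[:2],.008,.043) for p in c]+[(*o[:2],.124,.026),(*o[:2],.08,.033),(*g[:2],.1,.031),(*g[:2],0,.023),(*y[:2],.06,.031),(*y[:2],0,.025),(*s[:2],.165,.012)]
a=overlay(f,L,(205,140,455,220),3,'pics/a.png')
b=np.hstack([overlay(f,L,bx,4,'pics/b.png') for bx in((120,280,185,335),(347,260,402,315),(442,285,497,340))])
cv2.imwrite('pics/ab2.png',np.vstack([a,np.pad(b,((0,0),(0,50),(0,0)))]))
# scene view overlay
h=pickle.load(open('scene.pkl','rb'))
overlay(h,L,(150,130,450,370),2.5,'pics/sc2.png')
pickle.dump((c,o,g,y,s),open('pos.pkl','wb'))
E
```

```text
[[ 0.6502  0.1362  0.008 ]
 [ 0.6437  0.03    0.008 ]
 [ 0.6473 -0.0769  0.008 ]
 [ 0.635  -0.1701  0.008 ]]
[0.41174313 0.28253763 0.124     ]
[ 0.45230717 -0.08756905  0.1       ]
[ 0.40682555 -0.26119704  0.06      ]
[0.48122172 0.09674067 0.165     ]
[0.10631493 0.10704196 0.09400614]
```

View pics/ab2.png

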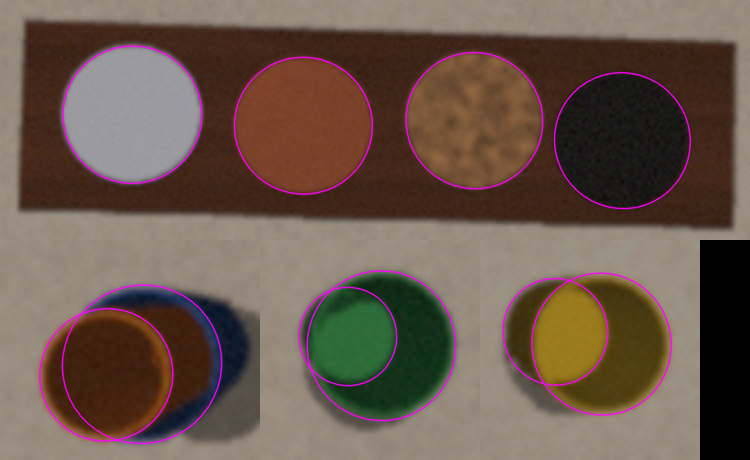

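View pics/sc2.png

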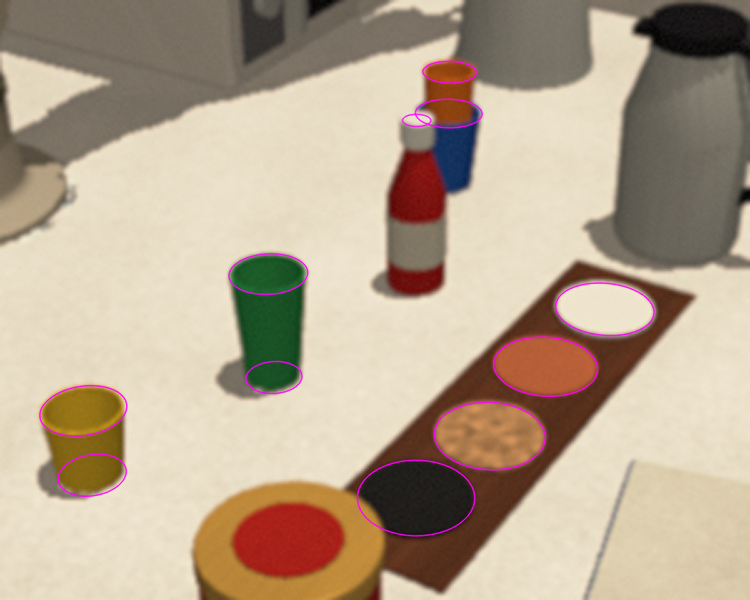

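The overlays match in both views, within 2 mm or so. Before moving I'll locate the grey kettle near the start path.

```bash
python3 - <<'E'
from h import *
h=pickle.load(open('scene.pkl','rb'));f=pickle.load(open('top.pkl','rb'))
print('kettle base',toworld(h,[(335,150),(360,163),(387,155),(422,230)],0).round(3).tolist())
for z in(.15,.2,.25):print(z,toworld(f,[(0,303),(38,347),(0,391)],z).round(3).tolist(),toworld(h,[(362,85)],z).round(3).tolist(),toworld(f,[(118,148)],z).round(3).tolist())
print('jug',toworld(f,[(118,148)],.222))
E
```

```text
kettle base [[0.262, 0.595, 0.0], [0.37, 0.548, 0.0], [0.413, 0.641, 0.0], [0.667, 0.278, 0.0]]
0.15 [[0.431, 0.493, 0.15], [0.364, 0.435, 0.15], [0.299, 0.489, 0.15]] [[0.257, 0.775, 0.15]] [[0.668, 0.321, 0.15]]
0.2 [[0.435, 0.461, 0.2], [0.373, 0.407, 0.2], [0.312, 0.457, 0.2]] [[0.327, 0.626, 0.2]] [[0.656, 0.301, 0.2]]
0.25 [[0.438, 0.429, 0.25], [0.381, 0.379, 0.25], [0.325, 0.426, 0.25]] [[0.398, 0.478, 0.25]] [[0.643, 0.281, 0.25]]
jug [[0.65010702 0.29187565 0.222     ]]
```

The kettle near (0.33, 0.62) is about 0.2 m tall, so I'll rise first and turn the closing line to world x.

>>> carry_out --rows '[0, 0, 0, 0, 0, -0.15, 0, 0, 0, 0, 0, 0, -0.3, 0, 0, 0, 0.05, 0, 0, -0.45, 0, 0, 0, 0.1, 0, 0, -0.6, 0, 0, 0, 0.15, 0, 0, -0.75, 0]' --squeeze 15

```text
time: 0.52
tcp_pos: [0.2436, 0.6824, 0.3837]
tcp_rot: [-1.021, -2.971, 0.001]
contact_force: [0.7, 0.7, -0.4]
finger_gap: 1.002
grasp_force: 0.0
```

>>> carry_out --rows '[0, 0, 0.05, 0, 0, 0, 0, 0, 0, 0.1, 0, 0, 0, 0, 0, 0, 0.15, 0, 0, 0, 0, 0, 0, 0.2, 0, 0, 0, 0, 0, 0, 0.25, 0, 0, 0, 0]'

```text
time: 0.93
tcp_pos: [0.2435, 0.6826, 0.3822]
tcp_rot: [1.755, 2.605, -0.001]
contact_force: [0.3, -0.1, -0.3]
finger_gap: 0.998
grasp_force: 0.0
```

>>> carry_out --rows '[0, 0, 0.05, 0, 0, 0, 0, 0, 0, 0.1, 0, 0, 0, 0, 0, 0, 0.15, 0, 0, 0, 0, 0, 0, 0.187, 0, 0, 0, 0, 0, 0, 0.187, 0, 0, 0, 0]'

```text
time: 1.35
tcp_pos: [0.2434, 0.6827, 0.382]
tcp_rot: [2.226, 2.216, -0.001]
contact_force: [-0.3, -0.0, -0.2]
finger_gap: 1.0
grasp_force: 0.0
```

>>> carry_out --rows '[0, 0, 0, -0.18, 0.08, 0, 0, 0, 0, 0, -0.36, 0.16, 0, 0, 0, 0, 0, -0.54, 0.24, 0, 0, 0, 0, 0, -0.72, 0.32, 0, 0, 0, 0, 0, -0.9, 0.4, 0, 0]'

```text
time: 1.77
tcp_pos: [0.3238, 0.5008, 0.3824]
tcp_rot: [2.219, 2.224, -0.0]
contact_force: [0.9, 0.8, -0.6]
finger_gap: 1.001
grasp_force: 0.0
```

>>> carry_out --rows '[0, 0, 0, -0.18, 0.08, 0, 0, 0, 0, 0, -0.36, 0.16, 0, 0, 0, 0, 0, -0.54, 0.24, 0, 0, 0, 0, 0, -0.72, 0.32, 0, 0, 0, 0, 0, -0.9, 0.4, 0, 0]'

```text
time: 2.18
tcp_pos: [0.4035, 0.3206, 0.3827]
tcp_rot: [2.219, 2.224, 0.0]
contact_force: [0.1, 0.2, 0.2]
finger_gap: 0.998
grasp_force: 0.0
```

>>> carry_out --rows '[0, 0, 0, -0.1, 0.02, 0, 0, 0, 0, 0, -0.2, 0.042, 0.1, 0, 0, 0, 0, -0.2, 0.042, 0.3, 0, 0, 0, 0, -0.2, 0.042, 0.5, 0, 0, 0, 0, -0.2, 0.042, 0.5, 0]'

```text
time: 2.6
tcp_pos: [0.4087, 0.2804, 0.2775]
tcp_rot: [-2.22, -2.223, 0.014]
contact_force: [-0.7, -0.6, -0.8]
finger_gap: 1.001
grasp_force: 0.0
```

```bash
python3 - <<'E'
from h import *
from bench import robot
f=robot.grab_frame('wrist');print(robot.get_obs()['tcp_pos'],robot.get_obs()['tcp_rot'])
c,o,g,y,s=pickle.load(open('pos.pkl','rb'))
overlay(f,[(*o[:2],.124,.026),(*o[:2],.08,.033)],(0,0,640,480),1,'pics/w1.png')
pickle.dump(f,open('w1.pkl','wb'))
E
```

```text
[0.40998059 0.28135432 0.28050718] [ 2.22088481  2.221786   -0.01036004]
```

View pics/w1.png

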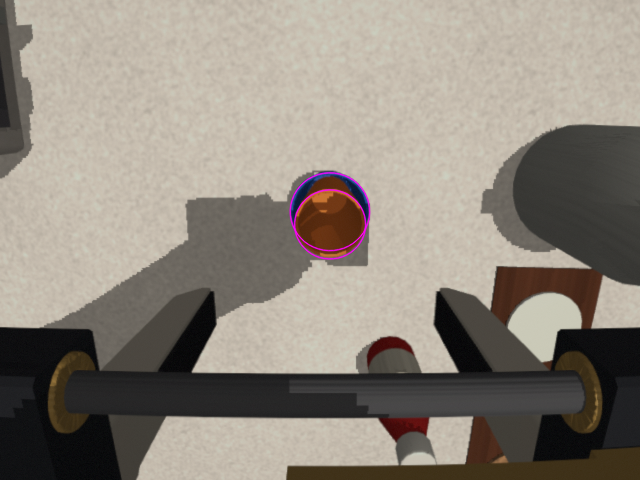

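The wrist view shows the orange rim at (330,220), and the predicted circles match it. Now I'll descend and grip.

>>> carry_out --rows '[0, 0, 0, 0, 0, 0.18, 0, 0, 0, 0, 0, 0, 0.36, 0, 0, 0, 0, 0, 0, 0.54, 0, 0, 0, 0, 0, 0, 0.72, 0, 0, 0, 0, 0, 0, 0.84, 0]'

```text
time: 3.07
tcp_pos: [0.412, 0.284, 0.114]
tcp_rot: [-2.219, -2.223, -0.001]
contact_force: [0.3, -0.0, -0.3]
finger_gap: 1.004
grasp_force: 0.0
```

>>> carry_out --rows '[0, 0, 0, 0, 0, 0.03, 0, 0, 0, 0, 0, 0, 0.06, 0, 0, 0, 0, 0, 0, 0.06, 0, 0, 0, 0, 0, 0, 0.06, 0, 0, 0, 0, 0, 0, 0.06, 0]'

```text
time: 3.48
tcp_pos: [0.4124, 0.2834, 0.1043]
tcp_rot: [2.223, 2.22, 0.004]
contact_force: [-0.2, 0.8, 0.1]
finger_gap: 0.999
grasp_force: 0.0
```

>>> carry_out --rows '[0, 0, 0, 0, 0, 0, 0.3, 0, 0, 0, 0, 0, 0, 0.35, 0, 0, 0, 0, 0, 0, 0.4, 0, 0, 0, 0, 0, 0, 0.45, 0, 0, 0, 0, 0, 0, 0.5]' --squeeze 12

```text
time: 3.9
tcp_pos: [0.4115, 0.2826, 0.1028]
tcp_rot: [2.223, 2.22, 0.0]
contact_force: [0.3, 0.1, -0.1]
finger_gap: 0.691
grasp_force: 0.0
```

>>> carry_out --rows '[0, 0, 0, 0, 0, 0, 0.6, 0, 0, 0, 0, 0, 0, 0.7, 0, 0, 0, 0, 0, 0, 0.8, 0, 0, 0, 0, 0, 0, 0.9, 0, 0, 0, 0, 0, 0, 1]'

```text
time: 4.32
tcp_pos: [0.4115, 0.2826, 0.1026]
tcp_rot: [-2.223, -2.22, 0.0]
contact_force: [-0.9, 0.3, 2.1]
finger_gap: 0.559
grasp_force: 12.0
```

>>> carry_out --rows '[0, 0, 0, 0, 0, -0.05, 1, 0, 0, 0, 0, 0, -0.1, 1, 0, 0, 0, 0, 0, -0.2, 1, 0, 0, 0, 0, 0, -0.3, 1, 0, 0, 0, 0, 0, -0.4, 1]'

```text
time: 4.73
tcp_pos: [0.4116, 0.2823, 0.1844]
tcp_rot: [2.223, 2.219, 0.0]
contact_force: [-0.0, 0.8, -0.0]
finger_gap: 0.557
grasp_force: 12.0
```

>>> carry_out --rows '[0, 0, 0, 0, 0, -0.1, 1, 0, 0, 0, 0, 0, -0.25, 1, 0, 0, 0, 0, 0, -0.4, 1, 0, 0, 0, 0, 0, -0.55, 1, 0, 0, 0, 0, 0, -0.65, 1]'

```text
time: 5.15
tcp_pos: [0.412, 0.2822, 0.3163]
tcp_rot: [2.224, 2.219, 0.005]
contact_force: [-0.2, 0.7, -1.1]
finger_gap: 0.553
grasp_force: 12.0
```

```bash
python3 - <<'E'
from h import *
from bench import robot
a=robot.grab_frame('wrist')['frame'];h=robot.grab_frame('scene');b=h['frame'];pickle.dump(h,open('scene1.pkl','wb'))
print(robot.get_obs()['tcp_pos'])
im=np.hstack([cv2.resize(a,(400,300)),cv2.resize(b[0:240,240:560],(400,300))]);cv2.imwrite('pics/l1.png',im[:,:,::-1])
E
```

```text
[0.41279412 0.28300242 0.31675869]
```

View pics/l1.png

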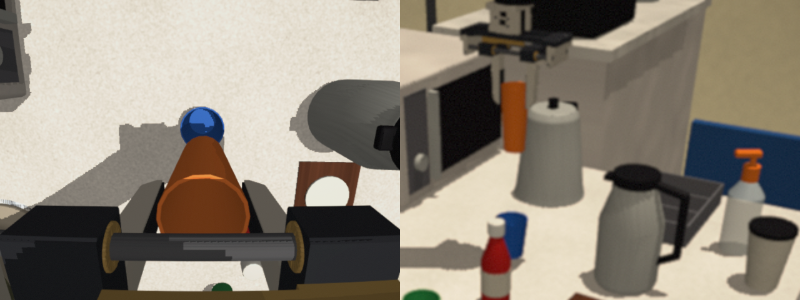

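The orange tumbler is held upright between the fingers, and the blue one still stands. I'll carry orange over to the black coaster, high above the sauce bottle.

>>> carry_out --rows '[0, 0, 0, -0.1, 0.05, 0, 1, 0, 0, 0, -0.25, 0.12, 0, 1, 0, 0, 0, -0.4, 0.2, 0, 1, 0, 0, 0, -0.6, 0.3, 0, 1, 0, 0, 0, -0.754, 0.372, 0, 1]'

```text
time: 5.67
tcp_pos: [0.4858, 0.1296, 0.3125]
tcp_rot: [2.222, 2.22, -0.001]
contact_force: [0.5, -0.1, -0.4]
finger_gap: 0.556
grasp_force: 12.0
```

>>> carry_out --rows '[0, 0, 0, -0.15, 0.074, 0, 1, 0, 0, 0, -0.3, 0.148, 0, 1, 0, 0, 0, -0.45, 0.222, 0, 1, 0, 0, 0, -0.6, 0.3, 0, 1, 0, 0, 0, -0.754, 0.372, 0, 1]'

```text
time: 6.08
tcp_pos: [0.5599, -0.0208, 0.3123]
tcp_rot: [-2.222, -2.22, 0.001]
contact_force: [1.2, -0.6, -0.7]
finger_gap: 0.559
grasp_force: 12.0
```

>>> carry_out --rows '[0, 0, 0, -0.2, 0.1, 0, 1, 0, 0, 0, -0.4, 0.2, 0, 1, 0, 0, 0, -0.58, 0.286, 0, 1, 0, 0, 0, -0.7, 0.345, 0, 1, 0, 0, 0, -0.754, 0.372, 0, 1]'

```text
time: 6.5
tcp_pos: [0.6342, -0.1755, 0.3122]
tcp_rot: [2.227, 2.213, -0.004]
contact_force: [-0.5, -0.7, -1.1]
finger_gap: 0.556
grasp_force: 12.0
```

>>> carry_out --rows '[0, 0, 0, 0, 0, 0.1, 1, 0, 0, 0, 0, 0, 0.3, 1, 0, 0, 0, 0, 0, 0.5, 1, 0, 0, 0, 0, 0, 0.65, 1, 0, 0, 0, 0, 0, 0.75, 1]'

```text
time: 6.92
tcp_pos: [0.632, -0.1688, 0.159]
tcp_rot: [-2.22, -2.217, 0.004]
contact_force: [0.5, 0.5, -0.1]
finger_gap: 0.556
grasp_force: 12.0
```

>>> carry_out --rows '[0, 0, 0, 0, 0, 0, 1, 0, 0, 0, 0, 0, 0, 1, 0, 0, 0, 0, 0, 0, 1, 0, 0, 0, 0, 0, 0, 1, 0, 0, 0, 0, 0, 0, 1]'

```text
time: 7.33
tcp_pos: [0.6349, -0.1703, 0.1644]
tcp_rot: [2.221, 2.219, 0.003]
contact_force: [-0.3, 0.5, -0.3]
finger_gap: 0.554
grasp_force: 12.0
```

```bash
python3 - <<'E'
from h import *
from bench import robot
f=robot.grab_frame('top');o=robot.get_obs();print(o['tcp_pos'],o['tcp_rot'])
h=robot.grab_frame('scene');p=o['tcp_pos']
r=R.from_rotvec(o['tcp_rot']).as_matrix();print(r.round(3).tolist())
top=p[2]-.1026+.124
overlay(h,[(p[0],p[1],top,.026),(p[0],p[1],top-.12,.02),(.635,-.1701,.008,.043)],(260,180,460,380),3,'pics/p1.png')
E
```

```text
[ 0.63470599 -0.17021132  0.16413973] [2.22159839e+00 2.21874890e+00 2.20299623e-03]
[[0.001, 1.0, 0.002], [1.0, -0.001, -0.0], [-0.0, 0.002, -1.0]]
```

View pics/p1.png

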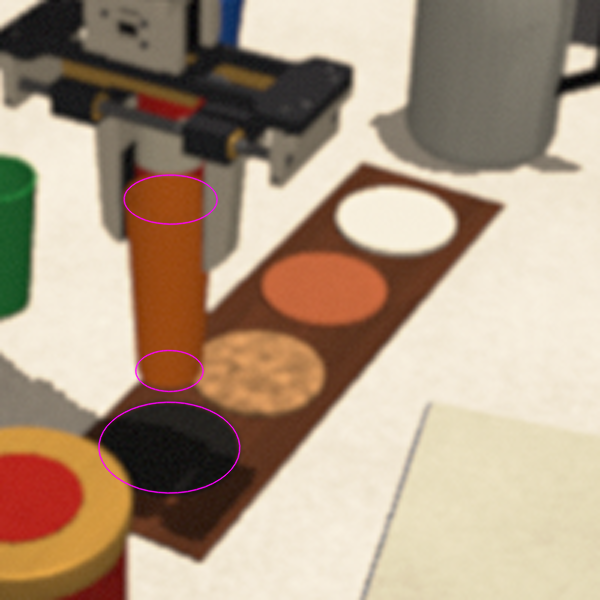

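Orange hangs upright where predicted, above the black coaster. Lowering it now.

>>> carry_out --rows '[0, 0, 0, 0, 0, 0.08, 1, 0, 0, 0, 0, 0, 0.16, 1, 0, 0, 0, 0, 0, 0.22, 1, 0, 0, 0, 0, 0, 0.26, 1, 0, 0, 0, 0, 0, 0.265, 1]'

```text
time: 7.85
tcp_pos: [0.6335, -0.1699, 0.1083]
tcp_rot: [-2.222, -2.219, 0.002]
contact_force: [-0.3, -0.5, -0.1]
finger_gap: 0.556
grasp_force: 12.0
```

>>> carry_out --rows '[0, 0, 0, 0, 0, 0.003, 1, 0, 0, 0, 0, 0, 0.006, 1, 0, 0, 0, 0, 0, 0.009, 1, 0, 0, 0, 0, 0, 0.012, 1, 0, 0, 0, 0, 0, 0.012, 1]'

```text
time: 8.27
tcp_pos: [0.6343, -0.1701, 0.1077]
tcp_rot: [2.223, 2.22, 0.001]
contact_force: [0.6, 0.6, -0.8]
finger_gap: 0.554
grasp_force: 12.0
```

>>> carry_out --rows '[0, 0, 0, 0, 0, 0.003, 1, 0, 0, 0, 0, 0, 0.006, 1, 0, 0, 0, 0, 0, 0.008, 1, 0, 0, 0, 0, 0, 0.008, 1, 0, 0, 0, 0, 0, 0.008, 1]'

```text
time: 8.68
tcp_pos: [0.6344, -0.1702, 0.1066]
tcp_rot: [2.223, 2.219, 0.001]
contact_force: [-2.4, 0.9, 7.5]
finger_gap: 0.556
grasp_force: 12.0
```

Contact felt at 7.5 N. Releasing and rising.

>>> carry_out --rows '[0, 0, 0, 0, 0, 0, 0.44, 0, 0, 0, 0, 0, 0, 0.42, 0, 0, 0, 0, 0, 0, 0.38, 0, 0, 0, 0, 0, 0, 0.3, 0, 0, 0, 0, 0, 0, 0.2]'

```text
time: 9.1
tcp_pos: [0.6341, -0.1701, 0.1056]
tcp_rot: [-2.223, -2.22, 0.0]
contact_force: [-0.3, 0.9, 0.2]
finger_gap: 0.719
grasp_force: 0.0
```

>>> carry_out --rows '[0, 0, 0, 0, 0, 0, 0.1, 0, 0, 0, 0, 0, 0, 0, 0, 0, 0, 0, 0, 0, 0, 0, 0, 0, 0, 0, -0.05, 0, 0, 0, 0, 0, 0, -0.15, 0]'

```text
time: 9.52
tcp_pos: [0.6329, -0.1697, 0.1344]
tcp_rot: [-2.221, -2.218, 0.003]
contact_force: [0.5, 0.7, -0.2]
finger_gap: 0.993
grasp_force: 0.0
```

>>> carry_out --rows '[0, 0, 0, 0, 0, -0.15, 0, 0, 0, 0, 0, 0, -0.35, 0, 0, 0, 0, 0, 0, -0.55, 0, 0, 0, 0, 0, 0, -0.75, 0, 0, 0, 0, 0, 0, -0.85, 0]'

```text
time: 9.93
tcp_pos: [0.635, -0.1712, 0.3115]
tcp_rot: [2.22, 2.215, 0.005]
contact_force: [1.2, -0.4, -1.2]
finger_gap: 1.003
grasp_force: 0.0
```

```bash
python3 - <<'E'
from h import *
from bench import robot
print(robot.get_obs()['tcp_pos'])
c,o,g,y,s=pickle.load(open('pos.pkl','rb'))
h=robot.grab_frame('scene')
overlay(h,[(*c[3][:2],.128,.026),(*c[3][:2],.008,.02),(*o[:2],.08,.033),(*o[:2],0,.025),(*g[:2],.1,.031)],(200,110,460,370),2.3,'pics/p2.png')
E
```

```text
[ 0.63497179 -0.17124306  0.31153902]
```

View pics/p2.png

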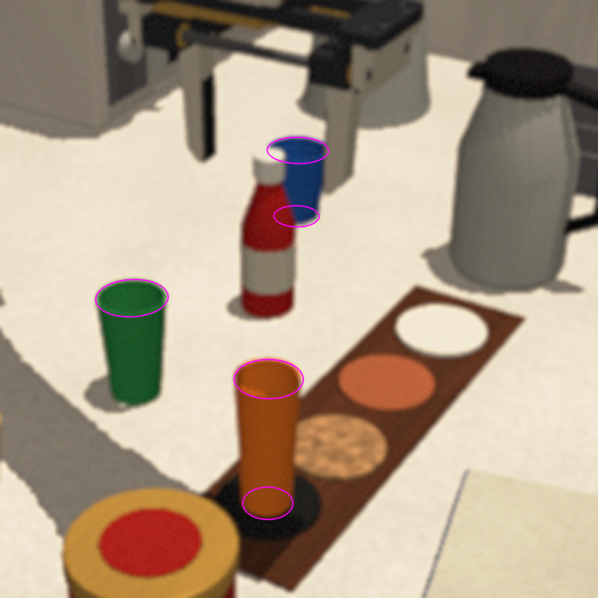

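Orange stands centred on the black coaster, and green and blue are unmoved. Next is green.

>>> carry_out --rows '[0, 0, 0, 0.06, -0.13, 0, 0, 0, 0, 0, 0.15, -0.33, 0, 0, 0, 0, 0, 0.24, -0.53, 0, 0, 0, 0, 0, 0.33, -0.73, 0, 0, 0, 0, 0, 0.412, -0.915, 0, 0]'

```text
time: 10.4
tcp_pos: [0.454, -0.0892, 0.3055]
tcp_rot: [-2.223, -2.219, -0.0]
contact_force: [0.5, 0.9, 1.4]
finger_gap: 1.002
grasp_force: 0.0
```

>>> carry_out --rows '[0, 0, 0, 0, 0, 0, 0, 0, 0, 0, 0, 0, 0.15, 0, 0, 0, 0, 0, 0, 0.3, 0, 0, 0, 0, 0, 0, 0.45, 0, 0, 0, 0, 0, 0, 0.6, 0]'

```text
time: 10.82
tcp_pos: [0.4562, -0.0896, 0.1851]
tcp_rot: [2.222, 2.22, 0.002]
contact_force: [0.8, 0.3, 0.6]
finger_gap: 1.0
grasp_force: 0.0
```

>>> carry_out --rows '[0, 0, 0, 0, 0, 0.15, 0, 0, 0, 0, 0, 0, 0.3, 0, 0, 0, 0, 0, 0, 0.45, 0, 0, 0, 0, 0, 0, 0.55, 0, 0, 0, 0, 0, 0, 0.6, 0]'

```text
time: 11.23
tcp_pos: [0.4554, -0.0897, 0.0636]
tcp_rot: [-2.222, -2.218, 0.002]
contact_force: [-1.0, -0.4, 0.5]
finger_gap: 1.001
grasp_force: 0.0
```

>>> carry_out --rows '[0, 0, 0, 0, 0, 0, 0.1, 0, 0, 0, 0, 0, 0, 0.2, 0, 0, 0, 0, 0, 0, 0.25, 0, 0, 0, 0, 0, 0, 0.3, 0, 0, 0, 0, 0, 0, 0.4]'

```text
time: 11.65
tcp_pos: [0.4567, -0.0896, 0.0666]
tcp_rot: [2.222, 2.219, 0.002]
contact_force: [-0.1, 0.2, 0.4]
finger_gap: 0.691
grasp_force: 0.1
```

>>> carry_out --rows '[0, 0, 0, 0, 0, 0, 0.5, 0, 0, 0, 0, 0, 0, 0.6, 0, 0, 0, 0, 0, 0, 0.8, 0, 0, 0, 0, 0, 0, 1, 0, 0, 0, 0, 0, 0, 1]'

```text
time: 12.07
tcp_pos: [0.4564, -0.0896, 0.0663]
tcp_rot: [2.222, 2.219, 0.001]
contact_force: [-0.6, 0.1, 8.8]
finger_gap: 0.664
grasp_force: 12.0
```

>>> carry_out --rows '[0, 0, 0, 0, 0, -0.04, 1, 0, 0, 0, 0, 0, -0.12, 1, 0, 0, 0, 0, 0, -0.25, 1, 0, 0, 0, 0, 0, -0.4, 1, 0, 0, 0, 0, 0, -0.5, 1]'

```text
time: 12.48
tcp_pos: [0.4561, -0.0899, 0.168]
tcp_rot: [2.223, 2.219, 0.001]
contact_force: [1.7, -0.2, -1.0]
finger_gap: 0.662
grasp_force: 12.0
```

>>> carry_out --rows '[0, 0, 0, 0.01, 0.08, 0, 1, 0, 0, 0, 0.02, 0.2, 0, 1, 0, 0, 0, 0.03, 0.33, 0, 1, 0, 0, 0, 0.04, 0.47, 0, 1, 0, 0, 0, 0.053, 0.6, 0, 1]'

```text
time: 12.9
tcp_pos: [0.5775, -0.0789, 0.1666]
tcp_rot: [2.222, 2.22, 0.001]
contact_force: [0.6, -0.2, -1.0]
finger_gap: 0.667
grasp_force: 12.0
```

>>> carry_out --rows '[0, 0, 0, 0, 0.13, 0, 1, 0, 0, 0, 0, 0.24, 0, 1, 0, 0, 0, 0, 0.32, 0, 1, 0, 0, 0, 0, 0.355, 0, 1, 0, 0, 0, 0, 0.355, 0, 1]'

```text
time: 13.32
tcp_pos: [0.6481, -0.0791, 0.1658]
tcp_rot: [2.222, 2.22, 0.0]
contact_force: [0.2, 0.4, -0.6]
finger_gap: 0.668
grasp_force: 12.0
```

>>> carry_out --rows '[0, 0, 0, 0, 0, 0.1, 1, 0, 0, 0, 0, 0, 0.22, 1, 0, 0, 0, 0, 0, 0.32, 1, 0, 0, 0, 0, 0, 0.4, 1, 0, 0, 0, 0, 0, 0.4, 1]'

```text
time: 13.73
tcp_pos: [0.6441, -0.079, 0.0831]
tcp_rot: [-2.22, -2.217, 0.006]
contact_force: [-0.3, 0.4, -0.2]
finger_gap: 0.662
grasp_force: 12.0
```

>>> carry_out --rows '[0, 0, 0, 0, 0, 0.01, 1, 0, 0, 0, 0, 0, 0.02, 1, 0, 0, 0, 0, 0, 0.03, 1, 0, 0, 0, 0, 0, 0.04, 1, 0, 0, 0, 0, 0, 0.04, 1]'

```text
time: 14.15
tcp_pos: [0.6473, -0.0793, 0.078]
tcp_rot: [2.223, 2.22, 0.001]
contact_force: [-0.1, 0.2, -0.7]
finger_gap: 0.663
grasp_force: 12.0
```

>>> carry_out --rows '[0, 0, 0, 0, 0, 0.006, 1, 0, 0, 0, 0, 0, 0.012, 1, 0, 0, 0, 0, 0, 0.018, 1, 0, 0, 0, 0, 0, 0.02, 1, 0, 0, 0, 0, 0, 0.02, 1]'

```text
time: 14.57
tcp_pos: [0.6474, -0.0797, 0.0745]
tcp_rot: [2.223, 2.219, 0.001]
contact_force: [-2.0, 1.1, 7.6]
finger_gap: 0.66
grasp_force: 12.0
```

>>> carry_out --rows '[0, 0, 0, 0, 0, 0, 0.34, 0, 0, 0, 0, 0, 0, 0.32, 0, 0, 0, 0, 0, 0, 0.28, 0, 0, 0, 0, 0, 0, 0.2, 0, 0, 0, 0, 0, 0, 0.1]'

```text
time: 14.98
tcp_pos: [0.6472, -0.0793, 0.0735]
tcp_rot: [-2.223, -2.22, 0.0]
contact_force: [0.1, -0.4, -0.3]
finger_gap: 0.817
grasp_force: 0.0
```

>>> carry_out --rows '[0, 0, 0, 0, 0, 0, 0, 0, 0, 0, 0, 0, 0, 0, 0, 0, 0, 0, 0, 0, 0, 0, 0, 0, 0, 0, -0.05, 0, 0, 0, 0, 0, 0, -0.15, 0]'

```text
time: 15.4
tcp_pos: [0.6459, -0.0791, 0.1025]
tcp_rot: [-2.221, -2.218, 0.004]
contact_force: [0.3, -0.3, 0.3]
finger_gap: 0.999
grasp_force: 0.0
```

>>> carry_out --rows '[0, 0, 0, 0, 0, -0.15, 0, 0, 0, 0, 0, 0, -0.35, 0, 0, 0, 0, 0, 0, -0.55, 0, 0, 0, 0, 0, 0, -0.75, 0, 0, 0, 0, 0, 0, -0.9, 0]'

```text
time: 15.82
tcp_pos: [0.6474, -0.0799, 0.2879]
tcp_rot: [2.222, 2.217, 0.003]
contact_force: [0.4, -0.5, 0.6]
finger_gap: 1.001
grasp_force: 0.0
```

>>> carry_out --rows '[0, 0, 0, 0, 0, 0, 0, 0, 0, 0, 0, 0, 0, 0, 0, 0, 0, 0, 0, 0, 0, 0, 0, 0, 0, 0, 0, 0, 0, 0, 0, 0, 0, 0, 0]'

```text
time: 16.23
tcp_pos: [0.6465, -0.0791, 0.2822]
tcp_rot: [-2.222, -2.219, 0.003]
contact_force: [0.3, -0.7, -0.1]
finger_gap: 0.997
grasp_force: 0.0
```

>>> carry_out --rows '[0, 0, 0, 0.08, -0.05, 0, 0, 0, 0, 0, 0.2, -0.13, 0, 0, 0, 0, 0, 0.33, -0.21, 0, 0, 0, 0, 0, 0.47, -0.3, 0, 0, 0, 0, 0, 0.603, -0.392, 0, 0]'

```text
time: 16.65
tcp_pos: [0.5677, 0.0423, 0.2825]
tcp_rot: [-2.223, -2.219, 0.003]
contact_force: [0.6, 0.5, 0.5]
finger_gap: 1.003
grasp_force: 0.0
```

>>> carry_out --rows '[0, 0, 0, 0.12, -0.08, 0, 0, 0, 0, 0, 0.24, -0.16, 0, 0, 0, 0, 0, 0.36, -0.24, 0, 0, 0, 0, 0, 0.48, -0.32, 0, 0, 0, 0, 0, 0.603, -0.392, 0, 0]'

```text
time: 17.07
tcp_pos: [0.4892, 0.1628, 0.2828]
tcp_rot: [-2.223, -2.219, 0.003]
contact_force: [0.2, 0.0, -1.0]
finger_gap: 0.999
grasp_force: 0.0
```

>>> carry_out --rows '[0, 0, 0, 0.15, -0.1, 0, 0, 0, 0, 0, 0.3, -0.2, 0, 0, 0, 0, 0, 0.45, -0.3, 0, 0, 0, 0, 0, 0.57, -0.37, 0, 0, 0, 0, 0, 0.603, -0.392, 0, 0]'

```text
time: 17.48
tcp_pos: [0.4096, 0.2866, 0.2826]
tcp_rot: [-2.216, -2.225, 0.003]
contact_force: [-0.7, 0.3, -0.4]
finger_gap: 1.001
grasp_force: 0.0
```

>>> carry_out --rows '[0, 0, 0, 0, 0, 0, 0, 0, 0, 0, 0, 0, 0.15, 0, 0, 0, 0, 0, 0, 0.3, 0, 0, 0, 0, 0, 0, 0.4, 0, 0, 0, 0, 0, 0, 0.4, 0]'

```text
time: 17.9
tcp_pos: [0.4117, 0.2801, 0.2003]
tcp_rot: [2.225, 2.217, -0.01]
contact_force: [-0.8, -0.3, -0.4]
finger_gap: 1.003
grasp_force: 0.0
```

```bash
python3 - <<'E'
from h import *
from bench import robot
for n in(0,):
    f=robot.grab_frame('wrist');print(robot.get_obs()['tcp_pos'])
c,o,g,y,s=pickle.load(open('pos.pkl','rb'))
overlay(f,[(*o[:2],.08,.033),(*o[:2],.0,.025)],(160,40,480,280),2,'pics/w2.png')
E
```

```text
[0.4125255  0.28053987 0.20217308]
```

View pics/w2.png

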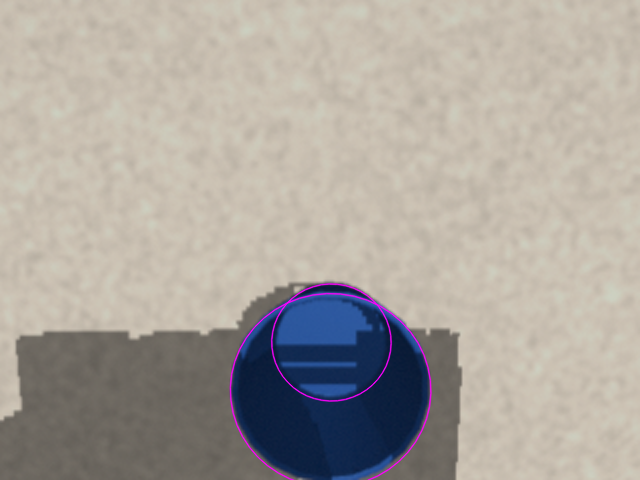

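Blue's rim matches the prediction. I'll descend and grip.

>>> carry_out --rows '[0, 0, 0, 0, 0, 0.15, 0, 0, 0, 0, 0, 0, 0.33, 0, 0, 0, 0, 0, 0, 0.51, 0, 0, 0, 0, 0, 0, 0.66, 0, 0, 0, 0, 0, 0, 0.76, 0]'

```text
time: 18.37
tcp_pos: [0.4134, 0.2822, 0.0505]
tcp_rot: [2.224, 2.218, -0.0]
contact_force: [0.1, -0.2, -0.3]
finger_gap: 1.0
grasp_force: 0.0
```

>>> carry_out --rows '[0, 0, 0, 0, 0, 0, 0.1, 0, 0, 0, 0, 0, 0, 0.15, 0, 0, 0, 0, 0, 0, 0.2, 0, 0, 0, 0, 0, 0, 0.25, 0, 0, 0, 0, 0, 0, 0.3]'

```text
time: 18.78
tcp_pos: [0.4131, 0.2833, 0.0532]
tcp_rot: [2.223, 2.22, 0.004]
contact_force: [-0.3, -0.4, 0.6]
finger_gap: 0.725
grasp_force: 0.4
```

>>> carry_out --rows '[0, 0, 0, 0, 0, 0, 0.35, 0, 0, 0, 0, 0, 0, 0.5, 0, 0, 0, 0, 0, 0, 0.8, 0, 0, 0, 0, 0, 0, 1, 0, 0, 0, 0, 0, 0, 1]'

```text
time: 19.2
tcp_pos: [0.4127, 0.2834, 0.0529]
tcp_rot: [-2.222, -2.22, -0.003]
contact_force: [-2.4, -0.7, 10.3]
finger_gap: 0.703
grasp_force: 12.0
```

>>> carry_out --rows '[0, 0, 0, 0, 0, -0.04, 1, 0, 0, 0, 0, 0, -0.14, 1, 0, 0, 0, 0, 0, -0.3, 1, 0, 0, 0, 0, 0, -0.5, 1, 0, 0, 0, 0, 0, -0.7, 1]'

```text
time: 19.62
tcp_pos: [0.4118, 0.282, 0.1935]
tcp_rot: [2.223, 2.219, -0.003]
contact_force: [-0.5, 1.1, -0.9]
finger_gap: 0.707
grasp_force: 12.0
```

>>> carry_out --rows '[0, 0, 0, 0, 0, -0.15, 1, 0, 0, 0, 0, 0, -0.3, 1, 0, 0, 0, 0, 0, -0.4, 1, 0, 0, 0, 0, 0, -0.45, 1, 0, 0, 0, 0, 0, -0.45, 1]'

```text
time: 20.03
tcp_pos: [0.4129, 0.2833, 0.2838]
tcp_rot: [-2.222, -2.22, -0.006]
contact_force: [0.3, 0.8, -1.0]
finger_gap: 0.706
grasp_force: 12.0
```

>>> carry_out --rows '[0, 0, 0, -0.08, 0.07, 0, 1, 0, 0, 0, -0.2, 0.18, 0, 1, 0, 0, 0, -0.34, 0.31, 0, 1, 0, 0, 0, -0.48, 0.44, 0, 1, 0, 0, 0, -0.63, 0.575, 0, 1]'

```text
time: 20.45
tcp_pos: [0.5272, 0.1557, 0.28]
tcp_rot: [-2.22, -2.221, 0.003]
contact_force: [0.6, 0.5, -0.6]
finger_gap: 0.706
grasp_force: 12.0
```

>>> carry_out --rows '[0, 0, 0, -0.15, 0.14, 0, 1, 0, 0, 0, -0.3, 0.28, 0, 1, 0, 0, 0, -0.45, 0.41, 0, 1, 0, 0, 0, -0.57, 0.52, 0, 1, 0, 0, 0, -0.632, 0.578, 0, 1]'

```text
time: 20.87
tcp_pos: [0.6441, 0.0256, 0.2797]
tcp_rot: [2.227, 2.215, -0.004]
contact_force: [0.3, 0.9, -1.0]
finger_gap: 0.702
grasp_force: 12.0
```

>>> carry_out --rows '[0, 0, 0, 0, 0, 0, 1, 0, 0, 0, 0, 0, 0.12, 1, 0, 0, 0, 0, 0, 0.28, 1, 0, 0, 0, 0, 0, 0.45, 1, 0, 0, 0, 0, 0, 0.6, 1]'

```text
time: 21.28
tcp_pos: [0.6409, 0.031, 0.1585]
tcp_rot: [-2.221, -2.219, 0.003]
contact_force: [-0.4, 0.0, -1.8]
finger_gap: 0.707
grasp_force: 12.0
```

>>> carry_out --rows '[0, 0, 0, 0, 0, 0.12, 1, 0, 0, 0, 0, 0, 0.24, 1, 0, 0, 0, 0, 0, 0.34, 1, 0, 0, 0, 0, 0, 0.4, 1, 0, 0, 0, 0, 0, 0.4, 1]'

```text
time: 21.7
tcp_pos: [0.6402, 0.0307, 0.0782]
tcp_rot: [-2.22, -2.218, 0.007]
contact_force: [-0.4, -0.8, -1.7]
finger_gap: 0.706
grasp_force: 12.0
```

>>> carry_out --rows '[0, 0, 0, 0, 0, 0, 1, 0, 0, 0, 0, 0, 0, 1, 0, 0, 0, 0, 0, 0, 1, 0, 0, 0, 0, 0, 0, 1, 0, 0, 0, 0, 0, 0, 1]'

```text
time: 22.12
tcp_pos: [0.6431, 0.0302, 0.0826]
tcp_rot: [2.222, 2.219, 0.002]
contact_force: [0.4, 0.7, -1.4]
finger_gap: 0.707
grasp_force: 12.0
```

Down about 21 mm, gently at the end.

>>> carry_out --rows '[0, 0, 0, 0, 0, 0.03, 1, 0, 0, 0, 0, 0, 0.055, 1, 0, 0, 0, 0, 0, 0.075, 1, 0, 0, 0, 0, 0, 0.09, 1, 0, 0, 0, 0, 0, 0.095, 1]'

```text
time: 22.53
tcp_pos: [0.6423, 0.0301, 0.0618]
tcp_rot: [-2.223, -2.219, 0.001]
contact_force: [-0.3, 0.2, -1.0]
finger_gap: 0.708
grasp_force: 12.0
```

>>> carry_out --rows '[0, 0, 0, 0, 0, 0.003, 1, 0, 0, 0, 0, 0, 0.006, 1, 0, 0, 0, 0, 0, 0.009, 1, 0, 0, 0, 0, 0, 0.012, 1, 0, 0, 0, 0, 0, 0.012, 1]'

```text
time: 22.95
tcp_pos: [0.6427, 0.0299, 0.0611]
tcp_rot: [2.223, 2.22, 0.001]
contact_force: [-2.2, -0.3, 6.8]
finger_gap: 0.705
grasp_force: 12.0
```

>>> carry_out --rows '[0, 0, 0, 0, 0, 0, 0.29, 0, 0, 0, 0, 0, 0, 0.27, 0, 0, 0, 0, 0, 0, 0.23, 0, 0, 0, 0, 0, 0, 0.15, 0, 0, 0, 0, 0, 0, 0.05]'

```text
time: 23.37
tcp_pos: [0.6429, 0.0301, 0.0603]
tcp_rot: [2.223, 2.22, 0.0]
contact_force: [-0.5, -0.9, -0.4]
finger_gap: 0.866
grasp_force: 0.0
```

>>> carry_out --rows '[0, 0, 0, 0, 0, 0, 0, 0, 0, 0, 0, 0, 0, 0, 0, 0, 0, 0, 0, 0, 0, 0, 0, 0, 0, 0, -0.05, 0, 0, 0, 0, 0, 0, -0.15, 0]'

```text
time: 23.78
tcp_pos: [0.6414, 0.03, 0.0891]
tcp_rot: [-2.221, -2.218, 0.005]
contact_force: [0.3, 0.6, -0.1]
finger_gap: 0.998
grasp_force: 0.0
```

>>> carry_out --rows '[0, 0, 0, 0, 0, -0.15, 0, 0, 0, 0, 0, 0, -0.35, 0, 0, 0, 0, 0, 0, -0.55, 0, 0, 0, 0, 0, 0, -0.75, 0, 0, 0, 0, 0, 0, -0.9, 0]'

```text
time: 24.2
tcp_pos: [0.643, 0.0295, 0.2745]
tcp_rot: [2.222, 2.218, 0.003]
contact_force: [0.8, 0.3, 0.1]
finger_gap: 1.0
grasp_force: 0.0
```

>>> carry_out --rows '[0, 0, 0, -0.07, -0.06, 0, 0, 0, 0, 0, -0.17, -0.14, 0, 0, 0, 0, 0, -0.27, -0.22, 0, 0, 0, 0, 0, -0.37, -0.3, 0, 0, 0, 0, 0, -0.485, -0.393, 0, 0]'

```text
time: 24.62
tcp_pos: [0.5633, -0.0671, 0.271]
tcp_rot: [2.222, 2.221, 0.001]
contact_force: [0.3, 0.2, 0.0]
finger_gap: 0.998
grasp_force: 0.0
```

>>> carry_out --rows '[0, 0, 0, -0.1, -0.08, 0, 0, 0, 0, 0, -0.2, -0.16, 0, 0, 0, 0, 0, -0.3, -0.24, 0, 0, 0, 0, 0, -0.4, -0.32, 0, 0, 0, 0, 0, -0.485, -0.393, 0, 0]'

```text
time: 25.03
tcp_pos: [0.4839, -0.1651, 0.2711]
tcp_rot: [2.224, 2.218, 0.001]
contact_force: [-0.1, -0.8, 0.4]
finger_gap: 1.002
grasp_force: 0.0
```

>>> carry_out --rows '[0, 0, 0, -0.1, -0.08, 0, 0, 0, 0, 0, -0.22, -0.18, 0, 0, 0, 0, 0, -0.36, -0.29, 0, 0, 0, 0, 0, -0.46, -0.37, 0, 0, 0, 0, 0, -0.485, -0.393, 0, 0]'

```text
time: 25.45
tcp_pos: [0.4034, -0.2638, 0.2713]
tcp_rot: [2.228, 2.213, 0.0]
contact_force: [0.2, 0.1, 0.1]
finger_gap: 1.0
grasp_force: 0.0
```

>>> carry_out --rows '[0, 0, 0, 0, 0, 0, 0, 0, 0, 0, 0, 0, 0.1, 0, 0, 0, 0, 0, 0, 0.2, 0, 0, 0, 0, 0, 0, 0.3, 0, 0, 0, 0, 0, 0, 0.3, 0]'

```text
time: 25.87
tcp_pos: [0.4065, -0.2584, 0.2078]
tcp_rot: [-2.218, -2.219, 0.002]
contact_force: [-0.7, 0.4, -0.4]
finger_gap: 1.001
grasp_force: 0.0
```

```bash
python3 - <<'E'
from h import *
from bench import robot
f=robot.grab_frame('wrist');h=robot.grab_frame('scene');print(robot.get_obs()['tcp_pos'])
c,o,g,y,s=pickle.load(open('pos.pkl','rb'))
a=overlay(f,[(*y[:2],.06,.031),(*y[:2],.0,.025)],(160,60,480,360),1.25,'pics/x.png')
b=overlay(h,[(*c[3][:2],.128,.026),(*c[2][:2],.108,.031),(*c[2][:2],.008,.023),(*c[1][:2],.088,.033),(*c[1][:2],.008,.025)],(250,150,450,350),1.875,'pics/x.png')
cv2.imwrite('pics/w3.png',np.hstack([a,b]))
E
```

```text
[ 0.40702997 -0.25979516  0.21027668]
```

View pics/w3.png

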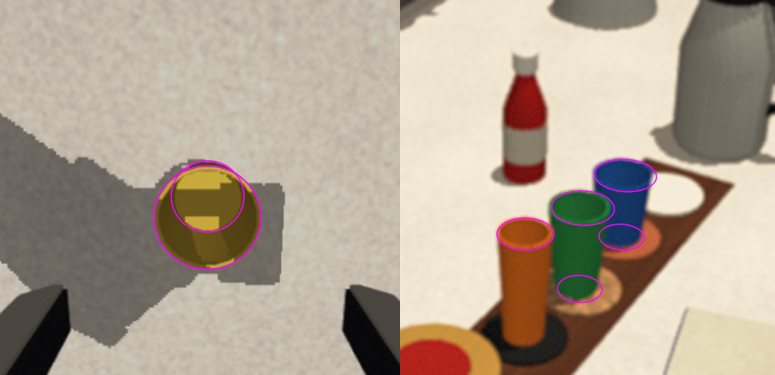

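The three placed tumblers fit their predicted circles, and the yellow rim matches too. Grasping yellow.

>>> carry_out --rows '[0, 0, 0, 0, 0, 0.18, 0, 0, 0, 0, 0, 0, 0.37, 0, 0, 0, 0, 0, 0, 0.56, 0, 0, 0, 0, 0, 0, 0.73, 0, 0, 0, 0, 0, 0, 0.85, 0]'

```text
time: 26.38
tcp_pos: [0.4077, -0.2601, 0.0389]
tcp_rot: [2.222, 2.221, 0.001]
contact_force: [0.8, -0.2, 1.0]
finger_gap: 0.998
grasp_force: 0.0
```

>>> carry_out --rows '[0, 0, 0, 0, 0, 0.01, 0.1, 0, 0, 0, 0, 0, 0.01, 0.15, 0, 0, 0, 0, 0, 0.01, 0.2, 0, 0, 0, 0, 0, 0.01, 0.25, 0, 0, 0, 0, 0, 0.01, 0.3]'

```text
time: 26.8
tcp_pos: [0.4076, -0.2608, 0.0399]
tcp_rot: [2.22, 2.219, 0.001]
contact_force: [0.0, -0.9, 0.0]
finger_gap: 0.725
grasp_force: 0.0
```

>>> carry_out --rows '[0, 0, 0, 0, 0, 0, 0.35, 0, 0, 0, 0, 0, 0, 0.5, 0, 0, 0, 0, 0, 0, 0.8, 0, 0, 0, 0, 0, 0, 1, 0, 0, 0, 0, 0, 0, 1]'

```text
time: 27.22
tcp_pos: [0.4071, -0.2607, 0.0393]
tcp_rot: [2.222, 2.219, 0.001]
contact_force: [0.2, 1.4, 11.5]
finger_gap: 0.654
grasp_force: 12.0
```

>>> carry_out --rows '[0, 0, 0, 0, 0, -0.04, 1, 0, 0, 0, 0, 0, -0.14, 1, 0, 0, 0, 0, 0, -0.3, 1, 0, 0, 0, 0, 0, -0.5, 1, 0, 0, 0, 0, 0, -0.7, 1]'

```text
time: 27.63
tcp_pos: [0.4054, -0.2603, 0.1799]
tcp_rot: [-2.222, -2.218, 0.001]
contact_force: [1.8, 0.0, -0.6]
finger_gap: 0.657
grasp_force: 12.0
```

>>> carry_out --rows '[0, 0, 0, 0, 0, -0.15, 1, 0, 0, 0, 0, 0, -0.3, 1, 0, 0, 0, 0, 0, -0.4, 1, 0, 0, 0, 0, 0, -0.45, 1, 0, 0, 0, 0, 0, -0.45, 1]'

```text
time: 28.05
tcp_pos: [0.4071, -0.2607, 0.2702]
tcp_rot: [2.22, 2.218, 0.003]
contact_force: [1.0, 0.7, -0.1]
finger_gap: 0.659
grasp_force: 12.0
```

>>> carry_out --rows '[0, 0, 0, 0.09, 0.055, 0, 1, 0, 0, 0, 0.22, 0.135, 0, 1, 0, 0, 0, 0.36, 0.22, 0, 1, 0, 0, 0, 0.51, 0.312, 0, 1, 0, 0, 0, 0.662, 0.405, 0, 1]'

```text
time: 28.47
tcp_pos: [0.4874, -0.1269, 0.2669]
tcp_rot: [-2.223, -2.218, 0.002]
contact_force: [1.0, -0.0, -0.7]
finger_gap: 0.657
grasp_force: 12.0
```

>>> carry_out --rows '[0, 0, 0, 0.132, 0.081, 0, 1, 0, 0, 0, 0.264, 0.162, 0, 1, 0, 0, 0, 0.396, 0.243, 0, 1, 0, 0, 0, 0.53, 0.324, 0, 1, 0, 0, 0, 0.662, 0.405, 0, 1]'

```text
time: 28.88
tcp_pos: [0.5686, 0.0056, 0.2664]
tcp_rot: [-2.222, -2.219, 0.003]
contact_force: [0.4, -0.5, 0.1]
finger_gap: 0.658
grasp_force: 12.0
```

>>> carry_out --rows '[0, 0, 0, 0.17, 0.104, 0, 1, 0, 0, 0, 0.34, 0.208, 0, 1, 0, 0, 0, 0.5, 0.306, 0, 1, 0, 0, 0, 0.61, 0.373, 0, 1, 0, 0, 0, 0.662, 0.405, 0, 1]'

```text
time: 29.3
tcp_pos: [0.6505, 0.1407, 0.2653]
tcp_rot: [-2.217, -2.223, 0.003]
contact_force: [-0.5, -0.6, -0.9]
finger_gap: 0.657
grasp_force: 12.0
```

>>> carry_out --rows '[0, 0, 0, 0, 0, 0, 1, 0, 0, 0, 0, 0, 0.12, 1, 0, 0, 0, 0, 0, 0.28, 1, 0, 0, 0, 0, 0, 0.45, 1, 0, 0, 0, 0, 0, 0.6, 1]'

```text
time: 29.72
tcp_pos: [0.6485, 0.1334, 0.1464]
tcp_rot: [-2.226, -2.217, 0.003]
contact_force: [0.6, -0.0, -0.6]
finger_gap: 0.659
grasp_force: 12.0
```

>>> carry_out --rows '[0, 0, 0, 0, 0, 0.12, 1, 0, 0, 0, 0, 0, 0.24, 1, 0, 0, 0, 0, 0, 0.34, 1, 0, 0, 0, 0, 0, 0.4, 1, 0, 0, 0, 0, 0, 0.4, 1]'

```text
time: 30.13
tcp_pos: [0.6479, 0.1338, 0.0658]
tcp_rot: [-2.224, -2.216, 0.007]
contact_force: [-0.1, -0.2, -1.0]
finger_gap: 0.658
grasp_force: 12.0
```

>>> carry_out --rows '[0, 0, 0, 0, 0, 0, 1, 0, 0, 0, 0, 0, 0, 1, 0, 0, 0, 0, 0, 0, 1, 0, 0, 0, 0, 0, 0, 1, 0, 0, 0, 0, 0, 0, 1]'

```text
time: 30.55
tcp_pos: [0.6505, 0.1364, 0.0692]
tcp_rot: [2.222, 2.22, 0.002]
contact_force: [0.3, 0.6, -1.2]
finger_gap: 0.651
grasp_force: 12.0
```

Target TCP z is 0.0473, so down 22 mm.

>>> carry_out --rows '[0, 0, 0, 0, 0, 0.03, 1, 0, 0, 0, 0, 0, 0.055, 1, 0, 0, 0, 0, 0, 0.075, 1, 0, 0, 0, 0, 0, 0.09, 1, 0, 0, 0, 0, 0, 0.096, 1]'

```text
time: 30.97
tcp_pos: [0.6497, 0.1362, 0.0481]
tcp_rot: [-2.223, -2.22, 0.002]
contact_force: [0.2, 0.1, 0.7]
finger_gap: 0.654
grasp_force: 12.0
```

>>> carry_out --rows '[0, 0, 0, 0, 0, 0.003, 1, 0, 0, 0, 0, 0, 0.006, 1, 0, 0, 0, 0, 0, 0.009, 1, 0, 0, 0, 0, 0, 0.012, 1, 0, 0, 0, 0, 0, 0.014, 1]'

```text
time: 31.38
tcp_pos: [0.6501, 0.1362, 0.0474]
tcp_rot: [-2.223, -2.219, -0.001]
contact_force: [-4.9, 0.7, 13.8]
finger_gap: 0.659
grasp_force: 12.0
```

>>> carry_out --rows '[0, 0, 0, 0, 0, 0, 0.34, 0, 0, 0, 0, 0, 0, 0.32, 0, 0, 0, 0, 0, 0, 0.27, 0, 0, 0, 0, 0, 0, 0.18, 0, 0, 0, 0, 0, 0, 0.05]'

```text
time: 31.8
tcp_pos: [0.6502, 0.1363, 0.0462]
tcp_rot: [2.223, 2.22, 0.0]
contact_force: [0.1, -0.5, 0.2]
finger_gap: 0.823
grasp_force: 0.0
```

>>> carry_out --rows '[0, 0, 0, 0, 0, 0, 0, 0, 0, 0, 0, 0, 0, 0, 0, 0, 0, 0, 0, 0, 0, 0, 0, 0, 0, 0, -0.05, 0, 0, 0, 0, 0, 0, -0.15, 0]'

```text
time: 32.22
tcp_pos: [0.6488, 0.1361, 0.075]
tcp_rot: [-2.222, -2.219, 0.005]
contact_force: [-0.2, -0.1, -0.7]
finger_gap: 0.997
grasp_force: 0.0
```

>>> carry_out --rows '[0, 0, 0, 0, 0, -0.15, 0, 0, 0, 0, 0, 0, -0.35, 0, 0, 0, 0, 0, 0, -0.55, 0, 0, 0, 0, 0, 0, -0.75, 0, 0, 0, 0, 0, 0, -0.9, 0]'

```text
time: 32.63
tcp_pos: [0.6505, 0.1358, 0.2605]
tcp_rot: [2.223, 2.218, 0.004]
contact_force: [0.5, -0.5, -0.5]
finger_gap: 1.006
grasp_force: 0.0
```

>>> carry_out --rows '[0, 0, 0, 0, 0, 0, 0, 0, 0, 0, 0, 0, 0, 0, 0, 0, 0, 0, 0, 0, 0, 0, 0, 0, 0, 0, 0, 0, 0, 0, 0, 0, 0, 0, 0]'

```text
time: 33.05
tcp_pos: [0.6494, 0.1363, 0.2548]
tcp_rot: [-2.222, -2.219, 0.003]
contact_force: [0.3, -0.3, -1.1]
finger_gap: 0.997
grasp_force: 0.0
```

```bash
python3 - <<'E'
from h import *
from bench import robot
h=robot.grab_frame('scene')
c,o,g,y,s=pickle.load(open('pos.pkl','rb'))
overlay(h,[(*c[3][:2],.128,.026),(*c[3][:2],.008,.02),(*c[2][:2],.108,.031),(*c[2][:2],.008,.023),(*c[1][:2],.088,.033),(*c[1][:2],.008,.025),(*c[0][:2],.068,.031),(*c[0][:2],.008,.025)],(250,150,450,350),3,'pics/end.png')
E
```

```text
(no output)
```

View pics/end.png

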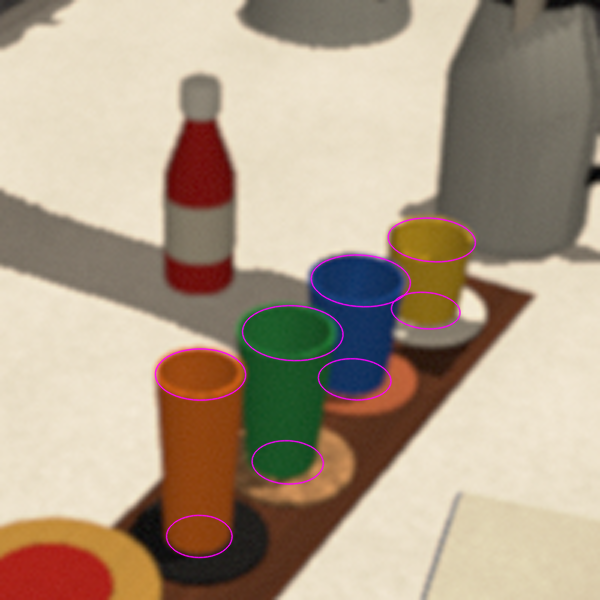

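All four tumblers stand upright on their coasters, with rims at (432,240), (358,280), (292,333) and (200,374). Each is within a few mm of its predicted circle, and the sauce bottle is in place. Handing in.

```bash
python3 -c "
from bench import robot
print(robot.hand_in())"
```

```text
the job is handed in; nothing more can be done
None
```

The job is handed in (no verdict returned): yellow, blue, green and orange stand upright in that order from the jug, one centred on each coaster, the final picture showing them within a few mm, and the sauce bottle was left where it stood.

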